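Seat the weighing dish, tare the bench scale, then load the heat sink

ROBOT

A 7-joint arm with a two-finger parallel gripper is mounted at the origin on the work surface. World frame = base frame: x ahead of the robot, y to its left, z up, the work surface at z = 0. Lengths are in m, angles in rad, forces in N, time in s.
With the tool pointing down it reaches from about 0.4 to 0.875 m from the base axis. Payload 19.3 kg.
Tool frame: the origin (TCP) lies midway between the tips of the shut fingers; the grasp point (between the pads) lies 19 mm behind it; z points along the fingers, y is the direction in which the jaws open and shut (so a half turn about z gives the same grasp; the last joint's range is limited). The gripper opens to 85 mm and grips with 20 to 120 N. Pads are 22 mm wide; open, the fingers measure 114 mm over their backs; the gripper's body (76 mm by 85 mm) begins 54 mm behind the grasp point. The pads swing forward as they close: fully open they stand 13 mm farther back than shut.
Start: joints at [1.208, 0.521, -0.036, 1.599, 0.021, 1.021, -0.113], TCP at [0.18, -0.598, 0.231] pointing down, gripper open.
Joint ranges: [-2.91, 2.91], [-0.3, 2.13], [-1.5, 1.42], [0.17, 2.43], [-1.26, 4.41], [0.16, 1.93], [-2.52, 2.52]. Speed limits (rad/s): [1.89, 1.89, 2.39, 2.39, 3.01, 3.01, 3.01].

INTERFACE

Orientations are given as [roll, pitch, yaw] about the fixed x, y, z axes, in that order (R = Rz(yaw) Ry(pitch) Rx(roll)).
In Python, from workcell import bot, eyes gives the robot as it stands. The module is installed in compiled form; this text tells all that it offers.
- The arm moves only by the shell command python3 -m jog 'ROWS' [FORCE]. ROWS is JSON, a list of rows, each an object with "delta_pos": the shift along the world's x, y, z in mm, a list of three; "spin": the turn about the world's z in rad; "claw": the closure, from 0 (fully open) to 1 (shut). In form: [{"delta_pos": [tx, ty, tz], "spin": spin, "claw": claw}, ...]. A call has 1 to 8 rows; each row is the pose to reach, as a shift and turn from the pose measured when the call began; what a row does not reach only later rows make up. A row lasts 1/10 s, in which the tool goes at most 50 mm and 8.59 degrees, less where a joint would pass 70% of its speed; a pose out of reach is approached as far as the arm can. A call with a gripper value outside its range is refused whole. The fingers move at their own pace and stop on an object; FORCE is the grip in N (left out, the last holds). Time passes only in rows, so rows that repeat a pose let the fingers close. It gives the time, the measured TCP pose, the force and the opening at its end, in the units of the state.
- bot.observe(): the state, without advancing time (a new reading comes with each control period).
- eyes.grab_frame(name): name is "side" or "top"; returns the picture (480x640x3 uint8, blue, green, red); there is no depth.
- eyes.camera_params(name): a dict with "fx", "fy", "cx", "cy" (pixels), "origin" and "attitude" of the camera in the world. Camera axes: x right, y up, looking along -z (the intrinsics and any distortion apply to the point x, -y, -z); pixel columns grow to the right and rows downward; lengths in m; the calibration is good to about 2 mm. A picture is of the moment at which its call begins. camera_params takes no time and is no camera call.
- bot.job_done(): hands the job in, once; it reports no verdict.
The state is a dict: "clock": time; "qpos": joint angles; "qd": joint speeds; "joint_efforts": joint torques, N m; "position": TCP position; "tool_rot": TCP orientation; "force": force on the tool from outside, world axes, zero at the start; "moment": the same for the moment, N m; "grip_width": finger opening in m.
Only numpy, scipy, OpenCV 4.12 (cv2) and the standard library are available. Lean on these libraries where they do the work, as an engineer would, in place of code of your own. Each camera call takes 0.05 s, during which the arm holds its last target. There are 200 camera calls.

TASK

Slide the empty rectangular steel dish under the two keeper rails of the bench scale until it meets the back stop, keep a steady light push of about 8 N on the stop for a full second so that it beds, and let go of it there. Then press the wide tare key well down, hold it for a full second and release it; only after that put the finned heat sink into the dish. Be gentle, as more than 16 N on the stop or 25 N anywhere on the scale ruins the load cell; do not press tare at any other time, and leave the other things on the bench where they are.

Things in the scene. Friction and masses are not known exactly. Their poses are not given: they have to be found in the camera images.
- scale: Bench scale, grey housing 220 (x) x 160 (y) x 40 mm high, fixed to the bench; origin under its centre, z up. Steel platform on top, x -33 to +107 mm, y +-75 mm, 48 mm above the bench; it sinks 1 mm per 8 N (at most 4). Black key panel at the -x end, 40 mm above the bench. At most 25 N anywhere. Do not trust measured poses to a millimetre: feel for platform, rails and stop.
- mouth (a point): Mouth of the keeper rails, mid-way between them on the platform top (scale x = 58 mm). The rails run along scale x from 58 to 96 mm: 77 mm apart inside, 7 mm wide, 13 mm high, with top lips that reach in to y = +-33.5 mm, undersides 9 mm above the platform. Before the mouth, side guides without lips flare over 22 mm to about 96 mm apart, on the platform.
- free (a point): Where to set down the dish before the slide: platform top, 50 mm to the -x side of the mouth (scale x = 8 mm, dish clear of the lips by 8 mm), the dish's long axis along the scale's x. The dish cannot be put in from above: slide it from here along the scale's +x, its flanges under the rails' lips. Axes as the scale's.
- stop (a joint): How far the back stop is pressed in, in m (0 free, 0.006 at most; spring, 5 N per mm; never over 16 N). The stop is an upright aluminium bar 62 mm wide, 34 mm high, between the rails; its flat face looks along the scale's -x. Its carriage is clamped anywhere with the face 14 to 34 mm beyond the mouth, different each time and not measured: the dish touches it 22 to 42 mm on from free. Feel for it.
- tare (a joint): Tare key travel in m: 0 up, 0.010 fully down on a hard end; it counts as pressed beyond 0.005. 1.5 N starts it, 4.5 N gives 0.005, 7.5 N puts it fully down; it springs back.
- tare_top (a point): Centre of the top of the tare key: the wide oblong white key, 26 (x) x 36 (y) mm, at the +y side of the key panel, scale x = -76 mm, y = 44 mm; its top is 52 mm above the bench when up. (The two small round white dots beside it are not keys.)
- dish: Empty rectangular weighing dish of steel, open at the top, 250 g: body 84 (x) x 56 (y) x 45 mm high, walls and floor 3 mm; a flange 5 mm thick along the bottom of both long sides makes it 74 mm wide in y at the foot (over the whole 84 mm length). Origin under its centre, z up. Grip it across the 56 mm, above the flanges and rails. Both ends are alike.
- heatsink: Finned aluminium heat sink, 36 (x) x 20 (y) x 24 mm high, about 40 g, four upright fins along x on a 7 mm base; origin under its centre, z up. Grip it across the 20 mm.
- phone: bystander: smartphone lying flat, black slab 146 x 71 x 9 mm; origin under its centre, x along its length
- flux_jar: bystander: squat amber jar, 44 mm across, 45 mm high; origin under its centre
- tape: bystander: roll of tape lying flat, 80 mm across, 20 mm high; origin under its centre
- driver: bystander: screwdriver lying along its x axis, about 150 mm long
- cup: bystander: round steel cup, 64 mm across the rim, 42 mm high (not the weighing dish); origin under its centre
- battery: bystander: flat black battery 60 x 38 x 6 mm lying on the bench; origin under its centre
Mind the look-alikes: they are no part of the job. Leave any green or pink look-alike of the dish alone.

How it is judged:
By the outcome, as a careful person would: the job done as asked, in the order asked, and still so for the second after the job is handed in, with the robot touching nothing.
It also fails if it takes over 72 s, if anything falls off the work surface, if the arm or the gripper's body presses on something with over 40 N, if the wrist force passes 120 N, or if a joint passes its speed limit or range.

## Working session

There is one attempt and no reset: what is moved stays moved. The work goes in short steps, Python scripts to look and compute and a shell command to move; the robot and the scene stay as the last step left them, time stands still between calls to the robot, and variables do not carry over. Pictures are saved under pics/ and viewed, about 8 in all and at most 12, crops included, and the job is handed in when it is done.

```bash
mkdir -p pics; python3 - <<'E'
from workcell import bot,eyes
import cv2
s=bot.observe();print({k:s[k] for k in('clock','position','tool_rot','force','grip_width')})
for n in('top','side'):
    cv2.imwrite(f'pics/{n}0.png',eyes.grab_frame(n));print(n,eyes.camera_params(n))
E
```

```text
{'clock': 0.0, 'position': array([ 0.1802187 , -0.5980944 ,  0.23069321]), 'tool_rot': array([-3.14040397e+00,  1.24510029e-04,  2.92751853e-01]), 'force': array([ 0.14472435, -0.70035011, -0.21224326]), 'grip_width': 0.08556363839014516}
top {'fx': 594.2710333401418, 'fy': 594.2710333401418, 'cx': 319.20002008059635, 'cy': 230.24298219826528, 'origin': array([ 0.21387654, -0.04601078,  1.42593095]), 'attitude': array([ 0.18924368,  0.01485451, -1.56588607])}
side {'fx': 550.3214794027413, 'fy': 550.3214794027413, 'cx': 322.23989853016406, 'cy': 241.41090119602734, 'origin': array([1.46983833, 0.65965591, 0.90856715]), 'attitude': array([0.97305632, 0.00354865, 2.18814152])}
```

View pics/top0.png

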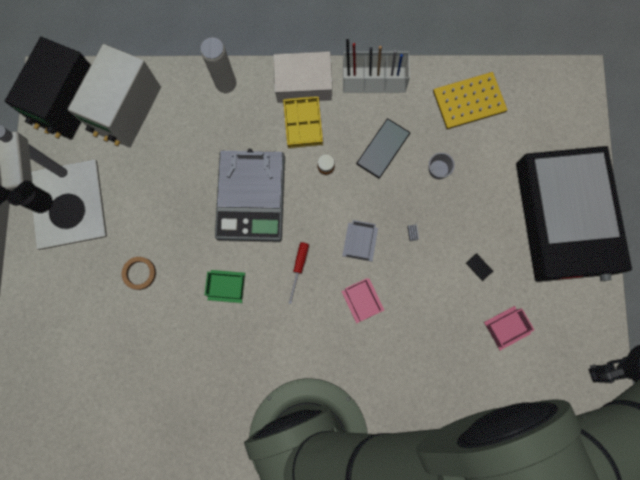

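View pics/side0.png

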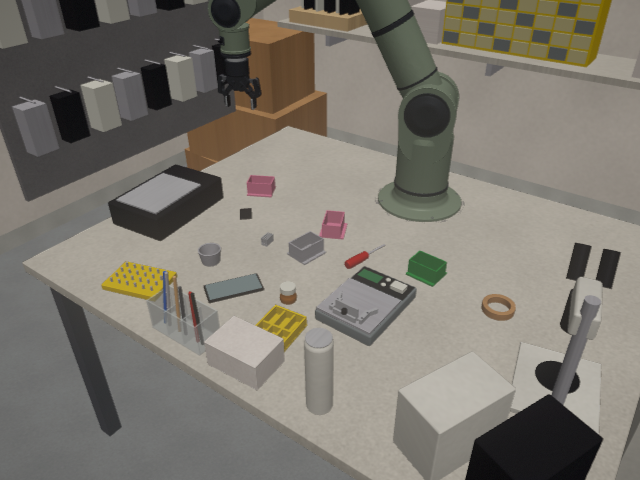

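The top view shows the scale at (250,195) with its panel at the bottom (scale +x is roughly world +x) and the tare key at (229,224).

Dish candidates:
- grey dish (360,240), the one that matches
- pink (363,300) and (508,327)
- green (225,286)
- round cup (440,166)

Heat sink candidates:
- grey block (412,233), the one that matches
- battery (480,267)
- white-capped jar (326,163)

Next is a close crop to check both choices.

```bash
cat > h.py <<'E'
import numpy as np,cv2
from scipy.spatial.transform import Rotation as R
from workcell import bot,eyes
def proj(n,P):
    c=eyes.camera_params(n);p=(np.atleast_2d(P)-c['origin'])@R.from_euler('xyz',c['attitude']).as_matrix()
    return np.c_[c['cx']+c['fx']*p[:,0]/-p[:,2],c['cy']-c['fy']*p[:,1]/-p[:,2]]
def back(n,uv,z):
    c=eyes.camera_params(n);uv=np.atleast_2d(uv)
    d=np.c_[(uv[:,0]-c['cx'])/c['fx'],-(uv[:,1]-c['cy'])/c['fy'],-np.ones(len(uv))]@R.from_euler('xyz',c['attitude']).as_matrix().T
    return c['origin']+d*((z-c['origin'][2])/d[:,2])[:,None]
E
python3 - <<'E'
from h import *
t=cv2.imread('pics/top0.png');s=cv2.imread('pics/side0.png')
a=cv2.resize(t[140:260,205:295],None,fx=5,fy=5,interpolation=2)
b=cv2.resize(t[210:270,340:425],None,fx=4,fy=4,interpolation=2)
c=cv2.resize(s[215:275,250:335],None,fx=4,fy=4,interpolation=2)
o=np.zeros((600,800,3),np.uint8);o[:600,:450]=a;o[:240,455:795]=b;o[300:540,455:795]=c
cv2.imwrite('pics/crop1.png',o)
print(back('top',[[360,240],[412,233]],0.02),back('top',[250,195],.045),back('side',[[306,247],[267,239]],.02))
E
```

```text
[[ 0.45945581 -0.12181159  0.02      ]
 [ 0.476806   -0.24669887  0.02      ]] [[0.5639937  0.14216433 0.045     ]] [[ 0.45670856 -0.11975206  0.02      ]
 [ 0.489052   -0.23622756  0.02      ]]
```

View pics/crop1.png

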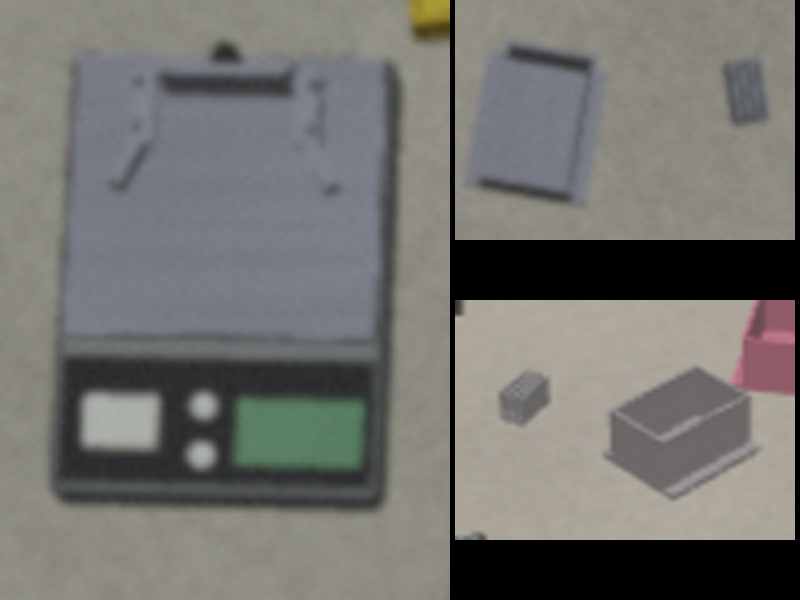

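The crop confirms both choices. The grey dish has long-side flanges and its long axis roughly along world x; the heat sink is finned. The scale has the stop at crop (226,82) and the key at (120,422). Now I'll fit the poses.

```bash
cat > fit.py <<'E'
from h import *
from scipy.optimize import least_squares
def fit(obs,x0):
    # obs: list of (cam, local xyz (mm), uv)
    def res(q):
        c,s=np.cos(q[2]),np.sin(q[2]);o=[]
        for n,l,uv in obs:
            l=np.array(l)/1e3;P=[q[0]+c*l[0]-s*l[1],q[1]+s*l[0]+c*l[1],l[2]]
            o+=list(proj(n,P)[0]-uv)
        return np.array(o)
    r=least_squares(res,x0,loss='soft_l1');return r.x,np.round(r.fun.reshape(-1,2),1).tolist()
E
python3 - <<'E'
from fit import *
f=lambda x,y,k,x0,y0,ox,oy:((x-ox+.5)/k-.5+x0,(y-oy+.5)/k-.5+y0)
A=lambda x,y:f(x,y,5,205,140,0,0)
B=lambda x,y:f(x,y,4,340,210,455,0)
C=lambda x,y:f(x,y,4,250,215,455,300)
sc=[('top',(107,75,48),A(76,58)),('top',(107,-75,48),A(388,62)),('top',(-33,75,48),A(62,335)),('top',(-33,-75,48),A(376,340)),('top',(-76,44,52),A(120,422))]
print('scale',*fit(sc,[.56,.14,0]))
d1=[('top',(-42,37,5),B(466,185)),('top',(-42,-37,5),B(585,205)),('top',(42,-37,5),B(605,72)),('top',(42,28,45),B(508,43)),('top',(42,-28,45),B(595,60)),('top',(-42,-28,45),B(571,200)),('top',(-42,28,45),B(478,181))]
# side camera at +x,+y: leftmost rim corner etc.
d2=[('side',(42,-28,45),C(611,411)),('side',(-42,-28,45),C(696,368)),('side',(-42,28,45),C(749,396)),('side',(42,28,45),C(660,440)),('side',(42,37,0),C(671,497)),('side',(-42,37,3),C(760,449)),('side',(42,-37,3),C(604,456))]
for d in(d1,d2,d1+d2): print('dish',*fit(d,[.46,-.12,0]))
h1=[('top',(18,10,24),B(726,63)),('top',(18,-10,24),B(758,58)),('top',(-18,-10,24),B(767,120)),('top',(-18,10,24),B(735,125))]
print('hs',*fit(h1,[.48,-.24,0]))
E
```

```text
scale [ 0.56591228  0.14433413 -0.0179291 ] [[0.3, -0.6], [-0.4, -0.3], [-0.0, 0.2], [-0.0, 0.3], [0.1, 0.3]]
dish [ 0.45668732 -0.1215916  -0.17640085] [[-0.8, 0.5], [-0.3, 0.9], [0.4, 0.5], [-1.1, -0.3], [0.5, -0.4], [0.6, -0.8], [0.3, -0.3]]
dish [ 0.45908834 -0.11809978 -0.19223845] [[-0.8, -0.3], [0.2, -1.0], [0.4, -0.2], [0.4, 0.8], [0.2, 1.2], [-0.1, 0.1], [-0.5, -0.6]]
dish [ 0.45687747 -0.12075965 -0.17941412] [[-1.2, 0.4], [-0.7, 0.9], [0.1, 0.5], [-1.4, -0.4], [0.2, -0.5], [0.2, -0.9], [-0.1, -0.4], [-1.0, -0.9], [-0.3, -1.7], [0.1, -0.9], [0.3, 0.1], [0.2, 0.5], [-0.4, -0.7], [-0.8, -1.2]]
hs [ 0.47731566 -0.24734756  0.12708659] [[-0.1, 0.3], [0.1, 0.5], [0.2, -0.3], [-0.1, -0.5]]
```

```bash
python3 -m jog '[{"delta_pos":[50,80,-10],"spin":-0.12,"claw":0},{"delta_pos":[80,130,-20],"spin":-0.24,"claw":0},{"delta_pos":[110,180,-30],"spin":-0.36,"claw":0},{"delta_pos":[130,220,-40],"spin":-0.47,"claw":0},{"delta_pos":[155,265,-50],"spin":-0.47,"claw":0},{"delta_pos":[180,310,-60],"spin":-0.47,"claw":0},{"delta_pos":[205,353,-70],"spin":-0.47,"claw":0},{"delta_pos":[230,396,-80],"spin":-0.47,"claw":0}]' 20
```

```text
clock: 0.9
position: [0.3789, -0.2559, 0.1632]
tool_rot: [-3.141, -0.0, -0.177]
force: [1.8, -0.6, 0.2]
grip_width: 0.0854
```

```bash
python3 -m jog '[{"delta_pos":[25,42,-10],"spin":0,"claw":0},{"delta_pos":[50,84,-30],"spin":0,"claw":0},{"delta_pos":[70,120,-50],"spin":0,"claw":0},{"delta_pos":[78,135,-70],"spin":0,"claw":0},{"delta_pos":[78,135,-90],"spin":0,"claw":0},{"delta_pos":[78,135,-90],"spin":0,"claw":0},{"delta_pos":[78,135,-90],"spin":0,"claw":0}]'
python3 - <<'E'
from h import *
t=eyes.grab_frame('top');s=eyes.grab_frame('side');p=bot.observe()['position']
k=lambda i,uv,w,h:cv2.resize(i[int(uv[1])-h//2:int(uv[1])+h//2,int(uv[0])-w//2:int(uv[0])+w//2],None,fx=4,fy=4,interpolation=2)
print(p,bot.observe()['force'],proj('side',p),proj('top',p))
cv2.imwrite('pics/c2.png',np.hstack([k(t,proj('top',p)[0],100,120),k(s,proj('side',p)[0],100,120)]))
E
```

```text
clock: 1.6
position: [0.4565, -0.1213, 0.0734]
tool_rot: [-3.141, 0.001, -0.178]
force: [0.4, -0.2, 0.3]
grip_width: 0.0853
[ 0.45710367 -0.12156637  0.07413275] [ 0.37621865 -1.01605184  0.89208109] [[304.99704288 230.827894  ]] [[361.13434522 236.97145663]]
```

View pics/c2.png

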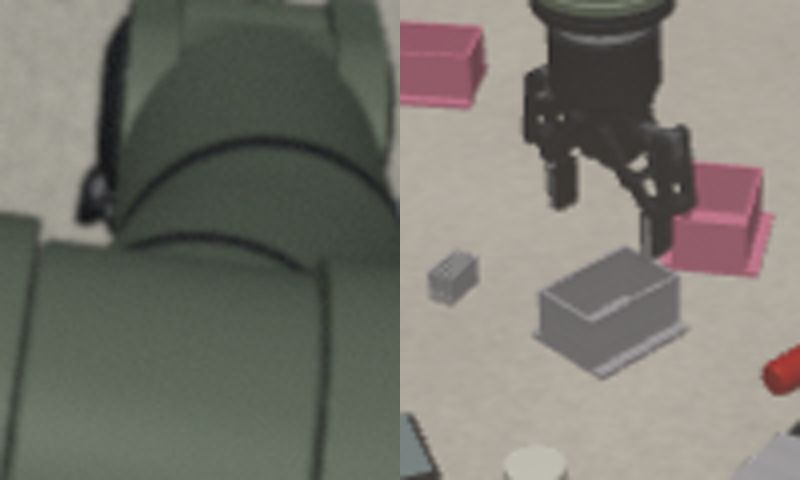

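The fingers straddle the dish across its short side and are centred on it. Going down to grip.

```bash
python3 -m jog '[{"delta_pos":[0,0,-28],"spin":0,"claw":0},{"delta_pos":[0,0,-50],"spin":0,"claw":0},{"delta_pos":[0,0,-57],"spin":0,"claw":0},{"delta_pos":[0,0,-57],"spin":0,"claw":0.2},{"delta_pos":[0,0,-57],"spin":0,"claw":1},{"delta_pos":[0,0,-57],"spin":0,"claw":1},{"delta_pos":[0,0,-57],"spin":0,"claw":1},{"delta_pos":[0,0,-57],"spin":0,"claw":1}]' 30
python3 -m jog '[{"delta_pos":[0,0,0],"spin":0,"claw":1},{"delta_pos":[0,0,0],"spin":0,"claw":1},{"delta_pos":[0,0,20],"spin":0,"claw":1},{"delta_pos":[0,0,50],"spin":0,"claw":1},{"delta_pos":[0,0,85],"spin":0,"claw":1},{"delta_pos":[0,0,110],"spin":0,"claw":1},{"delta_pos":[0,0,110],"spin":0,"claw":1},{"delta_pos":[0,0,110],"spin":0,"claw":1}]'
python3 - <<'E'
from h import *
s=eyes.grab_frame('side');o=bot.observe();p=o['position']
c=proj('side',p)[0].astype(int);print(p,o['tool_rot'],o['force'],o['grip_width'],c)
cv2.imwrite('pics/c3.png',cv2.resize(s[c[1]-60:c[1]+60,c[0]-70:c[0]+70],None,fx=5,fy=5,interpolation=2))
E
```

```text
clock: 2.5
position: [0.4576, -0.1219, 0.0183]
tool_rot: [-3.141, -0.003, -0.179]
force: [-2.1, -0.8, 9.5]
grip_width: 0.0556
clock: 3.3
position: [0.4577, -0.1219, 0.1285]
tool_rot: [-3.141, -0.004, -0.179]
force: [-0.5, -0.0, -2.4]
grip_width: 0.0556
[ 0.4573027  -0.1218282   0.12787329] [-3.14090479e+00 -2.25492963e-03 -1.78777015e-01] [-0.20549324 -1.15621914 -1.45573987] 0.05539518271960756 [304 214]
```

View pics/c3.png

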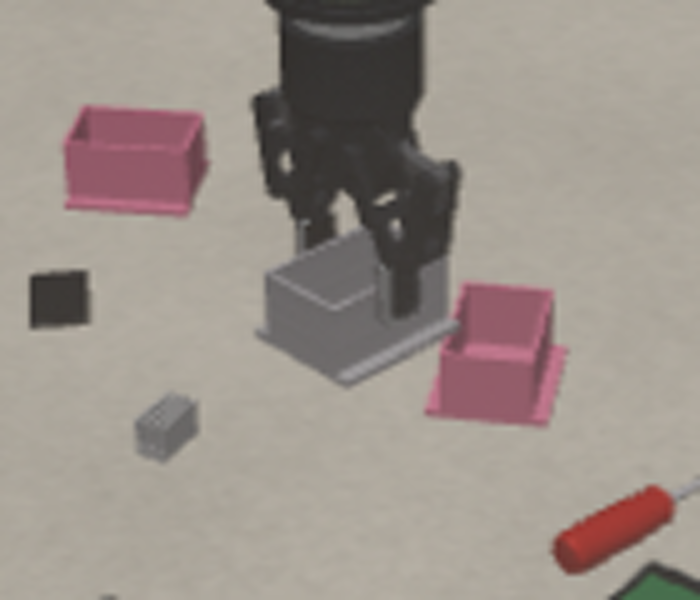

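The dish is gripped level and the fingertips are well clear of the flange. Carrying it over the scale.

```bash
python3 -m jog '[{"delta_pos":[15,35,5],"spin":0.05,"claw":1},{"delta_pos":[30,72,5],"spin":0.1,"claw":1},{"delta_pos":[48,110,5],"spin":0.14,"claw":1},{"delta_pos":[65,150,5],"spin":0.16,"claw":1},{"delta_pos":[82,190,5],"spin":0.16,"claw":1},{"delta_pos":[97,230,5],"spin":0.16,"claw":1},{"delta_pos":[107,255,5],"spin":0.16,"claw":1},{"delta_pos":[111,266,5],"spin":0.16,"claw":1}]'
python3 -m jog '[{"delta_pos":[0,0,0],"spin":0,"claw":1},{"delta_pos":[0,0,0],"spin":0,"claw":1}]'
python3 - <<'E'
from h import *
t=eyes.grab_frame('top');s=eyes.grab_frame('side');o=bot.observe();p=o['position']
c=proj('side',p)[0].astype(int);print(p,o['tool_rot'],o['force'],o['grip_width'],c,proj('top',p))
cv2.imwrite('pics/c4.png',cv2.resize(s[c[1]-50:c[1]+70,c[0]-75:c[0]+75],None,fx=5,fy=5,interpolation=2))
E
```

```text
clock: 4.15
position: [0.568, 0.1472, 0.1311]
tool_rot: [-3.141, -0.0, -0.016]
force: [-0.8, 0.3, -2.4]
grip_width: 0.0554
clock: 4.35
position: [0.5672, 0.1462, 0.13]
tool_rot: [-3.142, 0.002, -0.016]
force: [-0.5, -0.4, -2.8]
grip_width: 0.0551
[0.56760754 0.14555949 0.13076204] [-3.14142924e+00  5.91041062e-04 -1.71819040e-02] [ 0.68845087 -0.20228268 -2.12289386] 0.0557049230766557 [367 267] [[243.63246908 184.08432678]]
```

View pics/c4.png

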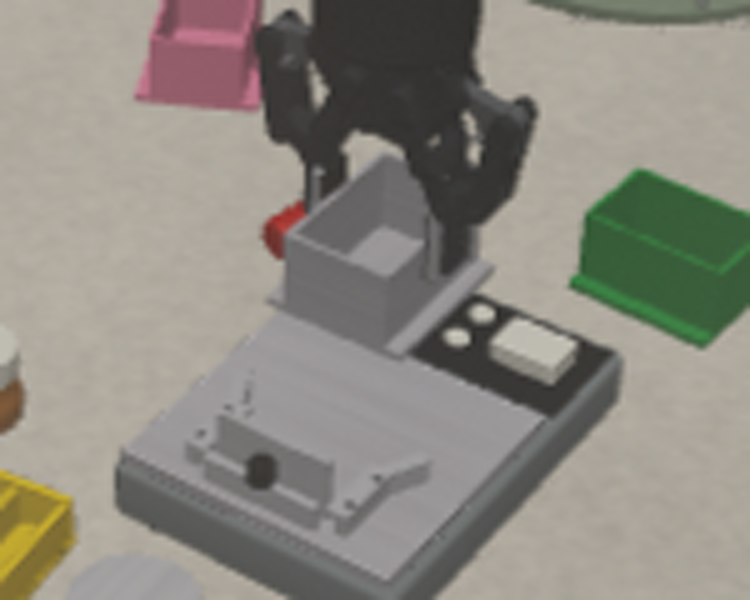

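```bash
python3 - <<'E'
from fit import *
S=lambda x,y:((x+.5)/5-.5+292,(y+.5)/5-.5+217)
o=[('side',(107,-75,48),S(126,457)),('side',(107,75,48),S(388,580)),('side',(-33,75,48),S(548,418)),('side',(-76,44,52),S(536,343))]
print(*fit(o,[.566,.144,0]))
# held dish: z unknown -> bottom at tcp z-0.018
zb=130.4-18
d=[('side',(42,-28,45+zb),S(287,236)),('side',(-42,-28,45+zb),S(388,153)),('side',(42,28,45+zb),S(393,274)),('side',(42,37,zb),S(400,355)),('side',(42,-37,zb+4),S(270,300)),('side',(-42,37,zb+5),S(490,265))]
print(*fit(d,[.566,.144,0]))
E
```

```text
[ 0.56855403  0.15005592 -0.01655697] [[-0.7, -0.9], [0.7, 0.7], [-0.1, 0.1], [0.1, -0.1]]
[ 0.56785653  0.14912655 -0.01128722] [[-0.1, -0.4], [-0.7, -0.8], [-0.5, 0.7], [0.6, 1.6], [-0.3, -0.4], [1.4, -0.2]]
```

```bash
python3 -m jog '[{"delta_pos":[2,0,-20],"spin":0,"claw":1},{"delta_pos":[2,0,-40],"spin":0,"claw":1},{"delta_pos":[2,0,-54],"spin":0,"claw":1},{"delta_pos":[2,0,-58],"spin":0,"claw":1},{"delta_pos":[2,0,-58],"spin":0,"claw":1},{"delta_pos":[2,0,-58],"spin":0,"claw":1}]'
python3 -m jog '[{"delta_pos":[0,0,-1],"spin":0,"claw":1},{"delta_pos":[0,0,-2],"spin":0,"claw":1}]'
python3 -m jog '[{"delta_pos":[0,0,-1],"spin":0,"claw":1},{"delta_pos":[0,0,-1],"spin":0,"claw":1}]'
python3 -m jog '[{"delta_pos":[0,0,-1],"spin":0,"claw":1},{"delta_pos":[0,0,-1],"spin":0,"claw":1}]'
```

```text
clock: 5.05
position: [0.57, 0.1454, 0.0735]
tool_rot: [-3.141, -0.0, -0.017]
force: [0.4, 0.3, -2.7]
grip_width: 0.0553
clock: 5.25
position: [0.5704, 0.1455, 0.0721]
tool_rot: [-3.141, -0.001, -0.017]
force: [-0.1, -0.4, -1.7]
grip_width: 0.0556
clock: 5.45
position: [0.5704, 0.1456, 0.0712]
tool_rot: [-3.141, -0.002, -0.017]
force: [-0.5, 0.7, -2.4]
grip_width: 0.0555
clock: 5.65
position: [0.5704, 0.1456, 0.0701]
tool_rot: [-3.141, -0.001, -0.017]
force: [-0.6, -1.6, -2.6]
grip_width: 0.0557
```

```bash
for i in 1; do python3 -m jog '[{"delta_pos":[0,0,-1],"spin":0,"claw":1},{"delta_pos":[0,0,-2],"spin":0,"claw":1}]'
python3 -m jog '[{"delta_pos":[0,0,-1],"spin":0,"claw":1},{"delta_pos":[0,0,-1],"spin":0,"claw":1}]'
python3 -m jog '[{"delta_pos":[0,0,-1],"spin":0,"claw":1},{"delta_pos":[0,0,-1],"spin":0,"claw":1}]'
python3 -m jog '[{"delta_pos":[0,0,-1],"spin":0,"claw":1},{"delta_pos":[0,0,-1],"spin":0,"claw":1}]'; done | grep -E 'pos|for'
```

```text
position: [0.5704, 0.1456, 0.068]
force: [0.0, 1.0, -2.1]
position: [0.5703, 0.1456, 0.0668]
force: [0.1, 0.8, -1.7]
position: [0.5703, 0.1456, 0.0658]
force: [-1.1, -0.7, 1.2]
position: [0.5703, 0.1456, 0.0651]
force: [-3.1, -0.3, 6.5]
```

```bash
{ python3 -m jog '[{"delta_pos":[0,0,1],"spin":0,"claw":1},{"delta_pos":[0,0,1],"spin":0,"claw":1}]'
python3 -m jog '[{"delta_pos":[1,0,0],"spin":0,"claw":1},{"delta_pos":[2,0,0],"spin":0,"claw":1},{"delta_pos":[3,0,0],"spin":0,"claw":1},{"delta_pos":[4,0,0],"spin":0,"claw":1}]'
python3 -m jog '[{"delta_pos":[1,0,0],"spin":0,"claw":1},{"delta_pos":[2,0,0],"spin":0,"claw":1},{"delta_pos":[3,0,0],"spin":0,"claw":1},{"delta_pos":[4,0,0],"spin":0,"claw":1}]'; } | grep -E 'pos|for|rot'
```

```text
position: [0.5704, 0.1456, 0.0662]
tool_rot: [-3.141, -0.002, -0.017]
force: [0.3, 0.0, -0.6]
position: [0.5745, 0.1456, 0.0661]
tool_rot: [-3.141, -0.001, -0.017]
force: [-1.8, -0.8, -0.2]
position: [0.5786, 0.1456, 0.0661]
tool_rot: [-3.141, -0.001, -0.017]
force: [-1.4, -0.2, -0.7]
```

```bash
{ python3 -m jog '[{"delta_pos":[1,0,0],"spin":0,"claw":1},{"delta_pos":[2,0,0],"spin":0,"claw":1}]'
python3 -m jog '[{"delta_pos":[1,0,0],"spin":0,"claw":1},{"delta_pos":[2,0,0],"spin":0,"claw":1}]'
python3 -m jog '[{"delta_pos":[1,0,0],"spin":0,"claw":1},{"delta_pos":[2,0,0],"spin":0,"claw":1}]'
python3 -m jog '[{"delta_pos":[1,0,0],"spin":0,"claw":1},{"delta_pos":[2,0,0],"spin":0,"claw":1}]'; } | grep -E 'pos|for|rot'
```

```text
position: [0.5807, 0.1456, 0.0661]
tool_rot: [-3.141, -0.001, -0.017]
force: [-2.2, 1.2, -0.9]
position: [0.5828, 0.1456, 0.0661]
tool_rot: [-3.141, -0.001, -0.018]
force: [-1.4, -0.6, -1.2]
position: [0.5848, 0.1456, 0.0661]
tool_rot: [-3.141, -0.001, -0.017]
force: [-1.2, 0.1, -0.8]
position: [0.587, 0.1456, 0.0661]
tool_rot: [-3.141, -0.001, -0.017]
force: [-1.4, -0.2, -1.2]
```

```bash
{ python3 -m jog '[{"delta_pos":[1,-0.1,0],"spin":0,"claw":1},{"delta_pos":[2,-0.2,0],"spin":0,"claw":1}]'
python3 -m jog '[{"delta_pos":[1,0,0],"spin":0,"claw":1},{"delta_pos":[2,0,0],"spin":0,"claw":1}]'
python3 -m jog '[{"delta_pos":[1,-0.1,0],"spin":0,"claw":1},{"delta_pos":[2,-0.2,0],"spin":0,"claw":1}]'
python3 -m jog '[{"delta_pos":[1,0,0],"spin":0,"claw":1},{"delta_pos":[1,0,0],"spin":0,"claw":1}]'; } | grep -E 'pos|for|rot'
```

```text
position: [0.589, 0.1454, 0.0661]
tool_rot: [-3.141, -0.001, -0.017]
force: [-1.4, -0.2, 0.6]
position: [0.5911, 0.1454, 0.0661]
tool_rot: [-3.141, -0.001, -0.017]
force: [-1.7, -0.4, 0.3]
position: [0.5932, 0.1452, 0.0661]
tool_rot: [-3.141, -0.001, -0.017]
force: [-1.2, 0.7, -0.4]
position: [0.5944, 0.1452, 0.0661]
tool_rot: [-3.141, -0.002, -0.017]
force: [0.7, -0.4, -0.6]
```

```bash
{ python3 -m jog '[{"delta_pos":[1,0,0],"spin":0,"claw":1},{"delta_pos":[1,0,0],"spin":0,"claw":1}]'
python3 -m jog '[{"delta_pos":[1,0,0],"spin":0,"claw":1},{"delta_pos":[1,0,0],"spin":0,"claw":1}]'
python3 -m jog '[{"delta_pos":[1,-0.1,0],"spin":0,"claw":1},{"delta_pos":[1,-0.1,0],"spin":0,"claw":1}]'
python3 -m jog '[{"delta_pos":[1,0,0],"spin":0,"claw":1},{"delta_pos":[1,0,0],"spin":0,"claw":1}]'; } | grep -E 'pos|for'
```

```text
position: [0.5956, 0.1452, 0.0661]
force: [0.1, -0.1, -0.5]
position: [0.5968, 0.1452, 0.0661]
force: [-0.3, -0.1, -0.8]
position: [0.598, 0.145, 0.0662]
force: [-0.3, -0.4, -1.6]
position: [0.5991, 0.145, 0.0662]
force: [0.1, -0.7, -2.1]
```

```bash
{ python3 -m jog '[{"delta_pos":[1,0,0],"spin":0,"claw":1},{"delta_pos":[1,0,0],"spin":0,"claw":1}]'
python3 -m jog '[{"delta_pos":[1,-0.1,0],"spin":0,"claw":1},{"delta_pos":[1,-0.1,0],"spin":0,"claw":1}]'; } | grep -E 'pos|for'
```

```text
position: [0.6003, 0.145, 0.0662]
force: [-1.2, -0.4, -1.9]
position: [0.6014, 0.1449, 0.0661]
force: [-0.2, -0.0, -0.8]
```

```bash
{ python3 -m jog '[{"delta_pos":[1,0,0],"spin":0,"claw":1},{"delta_pos":[1,0,0],"spin":0,"claw":1}]'
python3 -m jog '[{"delta_pos":[1,0,0],"spin":0,"claw":1},{"delta_pos":[1,0,0],"spin":0,"claw":1}]'
python3 -m jog '[{"delta_pos":[1,0,0],"spin":0,"claw":1},{"delta_pos":[1,0,0],"spin":0,"claw":1}]'; } | grep -E 'pos|for'
```

```text
position: [0.6026, 0.1449, 0.0662]
force: [0.4, 0.2, -1.2]
position: [0.6037, 0.1449, 0.0661]
force: [0.0, -0.9, -1.0]
position: [0.6049, 0.1448, 0.0662]
force: [0.8, -1.0, -0.5]
```

```bash
{ python3 -m jog '[{"delta_pos":[1,-0.1,0],"spin":0,"claw":1},{"delta_pos":[1,-0.1,0],"spin":0,"claw":1}]'
python3 -m jog '[{"delta_pos":[0.8,0,0],"spin":0,"claw":1},{"delta_pos":[0.8,0,0],"spin":0,"claw":1}]'; } | grep -E 'pos|for'
```

```text
position: [0.606, 0.1448, 0.0662]
force: [0.1, -0.3, -0.6]
position: [0.607, 0.1447, 0.0662]
force: [-0.2, -0.2, -1.2]
```

```bash
{ python3 -m jog '[{"delta_pos":[1,0,0],"spin":0,"claw":1},{"delta_pos":[1,0,0],"spin":0,"claw":1}]'
python3 -m jog '[{"delta_pos":[1,0,0],"spin":0,"claw":1},{"delta_pos":[1,0,0],"spin":0,"claw":1}]'
python3 -m jog '[{"delta_pos":[1,-0.1,0],"spin":0,"claw":1},{"delta_pos":[1,-0.1,0],"spin":0,"claw":1}]'; } | grep -E 'pos|for|grip'
```

```text
position: [0.6081, 0.1447, 0.0662]
force: [-0.1, -0.3, -0.6]
grip_width: 0.0557
position: [0.6092, 0.1447, 0.0662]
force: [0.6, -0.5, -1.1]
grip_width: 0.0552
position: [0.6104, 0.1446, 0.0662]
force: [0.4, 0.2, -1.4]
grip_width: 0.0555
```

```bash
{ python3 -m jog '[{"delta_pos":[1,0,0],"spin":0,"claw":1},{"delta_pos":[1,0,0],"spin":0,"claw":1}]'
python3 -m jog '[{"delta_pos":[0.8,0,0],"spin":0,"claw":1},{"delta_pos":[0.8,0,0],"spin":0,"claw":1}]'; } | grep -E 'pos|for'
```

```text
position: [0.6113, 0.1446, 0.0661]
force: [-1.4, -0.4, -0.8]
position: [0.6118, 0.1446, 0.066]
force: [-4.4, 0.5, 0.2]
```

```bash
python3 -m jog '[{"delta_pos":[0.5,0,0],"spin":0,"claw":1},{"delta_pos":[0.5,0,0],"spin":0,"claw":1}]'| grep -E 'pos|for|rot'
```

```text
position: [0.6118, 0.1446, 0.0659]
tool_rot: [-3.141, -0.002, -0.018]
force: [-5.8, -0.3, 2.1]
```

```bash
python3 -m jog '[{"delta_pos":[0.5,0,0],"spin":0,"claw":1},{"delta_pos":[0.5,0,0],"spin":0,"claw":1}]'| grep -E 'pos|for|rot'
```

```text
position: [0.6119, 0.1446, 0.0659]
tool_rot: [-3.141, -0.001, -0.018]
force: [-6.1, -0.8, 1.5]
```

```bash
python3 -m jog '[{"delta_pos":[0.8,0,0],"spin":0,"claw":1},{"delta_pos":[0.8,0,0],"spin":0,"claw":1},{"delta_pos":[0.8,0,0],"spin":0,"claw":1}]'| grep -E 'pos|for|rot|clock'
```

```text
clock: 12.95
position: [0.6121, 0.1446, 0.0658]
tool_rot: [-3.141, 0.0, -0.018]
force: [-7.5, -1.3, 2.6]
```

```bash
python3 -m jog '[{"delta_pos":[1.1,0,0.2],"spin":0,"claw":1},{"delta_pos":[1.1,0,0.2],"spin":0,"claw":1},{"delta_pos":[1.1,0,0.2],"spin":0,"claw":1}]'| grep -E 'pos|for|rot|clock'
```

```text
clock: 13.25
position: [0.6124, 0.1446, 0.0659]
tool_rot: [-3.142, 0.002, -0.018]
force: [-8.3, -0.6, 2.4]
```

```bash
{ python3 -m jog '[{"delta_pos":[1.2,0,0.1],"spin":0,"claw":1},{"delta_pos":[1.2,0,0.1],"spin":0,"claw":1},{"delta_pos":[1.2,0,0.1],"spin":0,"claw":1},{"delta_pos":[1.2,0,0.1],"spin":0,"claw":1}]'; }| grep -E 'pos|for|rot|clock'
```

```text
clock: 13.65
position: [0.6126, 0.1446, 0.0658]
tool_rot: [3.141, 0.004, -0.018]
force: [-9.8, -0.1, 4.2]
```

```bash
{ python3 -m jog '[{"delta_pos":[1.0,0,0.2],"spin":0,"claw":1},{"delta_pos":[1.0,0,0.2],"spin":0,"claw":1},{"delta_pos":[1.0,0,0.2],"spin":0,"claw":1},{"delta_pos":[1.0,0,0.2],"spin":0,"claw":1},{"delta_pos":[1.0,0,0.2],"spin":0,"claw":1},{"delta_pos":[1.0,0,0.2],"spin":0,"claw":1},{"delta_pos":[1.0,0,0.2],"spin":0,"claw":1},{"delta_pos":[1.0,0,0.2],"spin":0,"claw":1}]';python3 -m jog '[{"delta_pos":[1.0,0,0.2],"spin":0,"claw":1},{"delta_pos":[1.0,0,0.2],"spin":0,"claw":1},{"delta_pos":[1.0,0,0.2],"spin":0,"claw":1},{"delta_pos":[1.0,0,0.2],"spin":0,"claw":1},{"delta_pos":[1.0,0,0.2],"spin":0,"claw":1},{"delta_pos":[1.0,0,0.2],"spin":0,"claw":1},{"delta_pos":[1.0,0,0.2],"spin":0,"claw":1},{"delta_pos":[1.0,0,0.2],"spin":0,"claw":1}]'; }| grep -E 'pos|for|rot|clock'
```

```text
clock: 14.45
position: [0.6126, 0.1446, 0.0658]
tool_rot: [3.141, 0.006, -0.017]
force: [-9.7, -0.7, 3.4]
clock: 15.25
position: [0.6126, 0.1446, 0.0659]
tool_rot: [3.141, 0.008, -0.017]
force: [-10.1, -0.2, 3.8]
```

```bash
{ python3 -m jog '[{"delta_pos":[0.8,0,0.2],"spin":0,"claw":0},{"delta_pos":[0.3,0,0.2],"spin":0,"claw":0},{"delta_pos":[0,0,0.2],"spin":0,"claw":0},{"delta_pos":[0,0,0.2],"spin":0,"claw":0}]';python3 -m jog '[{"delta_pos":[0,0,0],"spin":0,"claw":0},{"delta_pos":[0,0,10],"spin":0,"claw":0},{"delta_pos":[0,0,30],"spin":0,"claw":0},{"delta_pos":[0,0,60],"spin":0,"claw":0},{"delta_pos":[-30,0,80],"spin":0,"claw":0.5},{"delta_pos":[-70,20,80],"spin":0,"claw":1},{"delta_pos":[-110,35,80],"spin":0,"claw":1},{"delta_pos":[-125,46,80],"spin":0,"claw":1}]'; }
python3 - <<'E'
from h import *
s=eyes.grab_frame('side');o=bot.observe();print(o['position'],o['force'])
cv2.imwrite('pics/c5.png',cv2.resize(s[210:350,290:450],None,fx=5,fy=4.28,interpolation=2))
E
```

```text
clock: 15.65
position: [0.6129, 0.1446, 0.0662]
tool_rot: [3.141, 0.007, -0.017]
force: [0.4, -0.1, 0.4]
grip_width: 0.0854
clock: 16.45
position: [0.4849, 0.1915, 0.1472]
tool_rot: [3.141, 0.008, -0.016]
force: [1.2, 0.1, -0.4]
grip_width: 0.0283
[0.48410425 0.19332891 0.14725575] [-1.30572572  4.14690136  1.23883665]
```

View pics/c5.png

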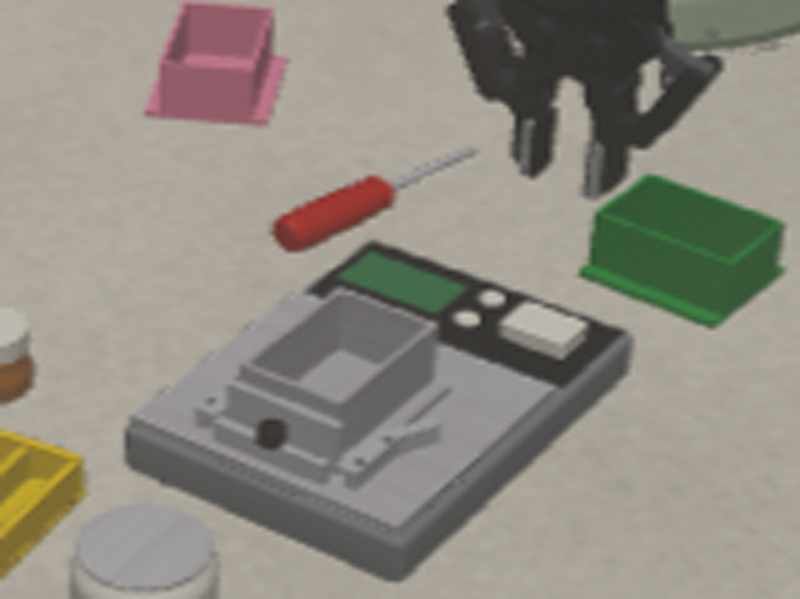

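The dish sits under the rails against the stop, and the scale and other items are undisturbed. The key's centre works out at about (0.491, 0.191). Moving above it with the fingers shut.

```bash
{ python3 -m jog '[{"delta_pos":[7,-2,0],"spin":0,"claw":1},{"delta_pos":[7,-2,-20],"spin":0,"claw":1},{"delta_pos":[7,-2,-50],"spin":0,"claw":1},{"delta_pos":[7,-2,-75],"spin":0,"claw":1},{"delta_pos":[7,-2,-83],"spin":0,"claw":1},{"delta_pos":[7,-2,-83],"spin":0,"claw":1}]'; python3 -m jog '[{"delta_pos":[0,0,-1],"spin":0,"claw":1},{"delta_pos":[0,0,-2],"spin":0,"claw":1},{"delta_pos":[0,0,-3],"spin":0,"claw":1},{"delta_pos":[0,0,-3],"spin":0,"claw":1}]';}
```

```text
clock: 17.1
position: [0.4915, 0.1908, 0.0638]
tool_rot: [3.141, 0.009, -0.014]
force: [0.2, 0.1, 0.0]
grip_width: -0.0001
clock: 17.5
position: [0.4917, 0.1909, 0.0612]
tool_rot: [3.141, 0.008, -0.014]
force: [1.2, -0.3, 0.6]
grip_width: -0.0002
```

```bash
python3 - <<'E'
from h import *
s=eyes.grab_frame('side');o=bot.observe();print(o['position'],o['force'])
cv2.imwrite('pics/c6.png',cv2.resize(s[225:315,340:460],None,fx=5,fy=5,interpolation=2))
E
```

```text
[0.49165711 0.19084564 0.0611362 ] [-0.34214583  0.25787644 -0.24713444]
```

View pics/c6.png

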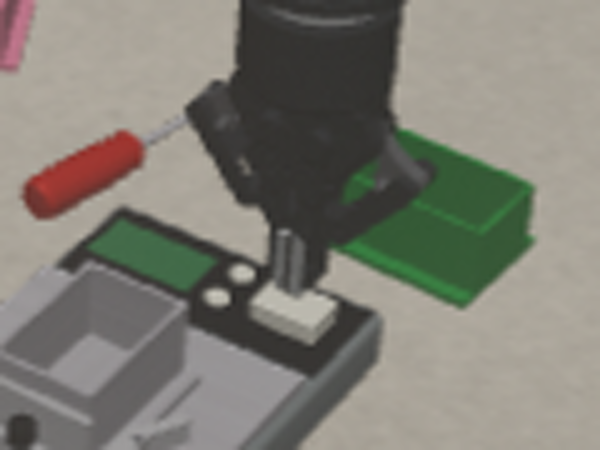

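```bash
{ python3 -m jog '[{"delta_pos":[0,0,-3],"spin":0,"claw":1},{"delta_pos":[0,0,-7],"spin":0,"claw":1},{"delta_pos":[0,0,-7],"spin":0,"claw":1}]'; python3 -m jog '[{"delta_pos":[0,0,-1],"spin":0,"claw":1},{"delta_pos":[0,0,-2],"spin":0,"claw":1},{"delta_pos":[0,0,-2],"spin":0,"claw":1}]';python3 -m jog '[{"delta_pos":[0,0,-1],"spin":0,"claw":1},{"delta_pos":[0,0,-2],"spin":0,"claw":1},{"delta_pos":[0,0,-2],"spin":0,"claw":1}]';} | grep -E 'pos|for'
```

```text
position: [0.4914, 0.1908, 0.0536]
force: [0.5, -0.4, -0.4]
position: [0.4913, 0.1907, 0.0515]
force: [-0.4, 0.3, 2.2]
position: [0.4913, 0.1908, 0.0495]
force: [-1.0, -1.5, 3.3]
```

```bash
{ python3 -m jog '[{"delta_pos":[0,0,-2],"spin":0,"claw":1},{"delta_pos":[0,0,-4],"spin":0,"claw":1},{"delta_pos":[0,0,-5.5],"spin":0,"claw":1},{"delta_pos":[0,0,-6],"spin":0,"claw":1},{"delta_pos":[0,0,-6],"spin":0,"claw":1}]'; python3 -m jog '[{"delta_pos":[0,0,-0.6],"spin":0,"claw":1},{"delta_pos":[0,0,-0.6],"spin":0,"claw":1},{"delta_pos":[0,0,-0.6],"spin":0,"claw":1},{"delta_pos":[0,0,-0.6],"spin":0,"claw":1},{"delta_pos":[0,0,-0.6],"spin":0,"claw":1},{"delta_pos":[0,0,-0.6],"spin":0,"claw":1},{"delta_pos":[0,0,-0.6],"spin":0,"claw":1},{"delta_pos":[0,0,-0.6],"spin":0,"claw":1}]';python3 -m jog '[{"delta_pos":[0,0,-0.3],"spin":0,"claw":1},{"delta_pos":[0,0,-0.3],"spin":0,"claw":1},{"delta_pos":[0,0,-0.3],"spin":0,"claw":1},{"delta_pos":[0,0,-0.3],"spin":0,"claw":1},{"delta_pos":[0,0,-0.3],"spin":0,"claw":1},{"delta_pos":[0,0,-0.3],"spin":0,"claw":1},{"delta_pos":[0,0,-0.3],"spin":0,"claw":1},{"delta_pos":[0,0,-0.3],"spin":0,"claw":1}]';} | grep -E 'pos|for|clock'
```

```text
clock: 18.95
position: [0.4913, 0.1908, 0.0434]
force: [-1.7, 0.0, 7.0]
clock: 19.75
position: [0.4913, 0.1908, 0.0427]
force: [-1.2, -1.5, 7.0]
clock: 20.55
position: [0.4914, 0.1908, 0.0425]
force: [-2.2, -1.2, 7.1]
```

```bash
{ python3 -m jog '[{"delta_pos":[0,0,5],"spin":0,"claw":1},{"delta_pos":[0,0,20],"spin":0,"claw":1},{"delta_pos":[0,0,50],"spin":0,"claw":1},{"delta_pos":[0,0,80],"spin":0,"claw":1},{"delta_pos":[0,-40,80],"spin":0,"claw":0},{"delta_pos":[0,-85,80],"spin":0.07,"claw":0},{"delta_pos":[0,-130,80],"spin":0.14,"claw":0},{"delta_pos":[0,-175,80],"spin":0.14,"claw":0}]'; python3 -m jog '[{"delta_pos":[0,-45,0],"spin":0,"claw":0},{"delta_pos":[-5,-90,0],"spin":0,"claw":0},{"delta_pos":[-8,-135,-10],"spin":0,"claw":0},{"delta_pos":[-11,-180,-20],"spin":0,"claw":0},{"delta_pos":[-14,-220,-30],"spin":0,"claw":0},{"delta_pos":[-14,-250,-40],"spin":0,"claw":0},{"delta_pos":[-14,-263,-50],"spin":0,"claw":0},{"delta_pos":[-14,-263,-50],"spin":0,"claw":0}]';} 
python3 -c "
from workcell import bot;print(bot.observe()['qpos'])"
```

```text
clock: 21.35
position: [0.4911, 0.0141, 0.1224]
tool_rot: [3.141, 0.009, 0.129]
force: [1.0, -0.1, -0.1]
grip_width: 0.0583
clock: 22.15
position: [0.4762, -0.2501, 0.071]
tool_rot: [3.141, 0.011, 0.126]
force: [0.2, 2.1, 0.6]
grip_width: 0.0851
[ 0.45980728  0.62046615 -0.12267616  1.9393026   0.13564891  0.59900823
 -1.19750045]
```

The press lasted about 1.6 s at roughly 9 mm of travel, and the key is released. Now the heat sink.

```bash
{ python3 -m jog '[{"delta_pos":[1,3,-20],"spin":0,"claw":0},{"delta_pos":[1,3,-40],"spin":0,"claw":0},{"delta_pos":[1,3,-55],"spin":0,"claw":0.3},{"delta_pos":[1,3,-62],"spin":0,"claw":0.6},{"delta_pos":[1,3,-62],"spin":0,"claw":1},{"delta_pos":[1,3,-62],"spin":0,"claw":1},{"delta_pos":[1,3,-62],"spin":0,"claw":1},{"delta_pos":[1,3,-62],"spin":0,"claw":1}]' 25; python3 -m jog '[{"delta_pos":[0,0,0],"spin":0,"claw":1},{"delta_pos":[0,0,0],"spin":0,"claw":1},{"delta_pos":[0,0,0],"spin":0,"claw":1},{"delta_pos":[0,0,30],"spin":0,"claw":1},{"delta_pos":[0,0,75],"spin":0,"claw":1},{"delta_pos":[0,0,120],"spin":0,"claw":1},{"delta_pos":[0,0,150],"spin":0,"claw":1}]';} 
python3 - <<'E'
from h import *
s=eyes.grab_frame('side');o=bot.observe();p=o['position'];print(p,o['grip_width'])
c=proj('side',p)[0].astype(int)
cv2.imwrite('pics/c7.png',cv2.resize(s[c[1]-50:c[1]+50,c[0]-60:c[0]+60],None,fx=5,fy=5,interpolation=2))
E
```

```text
clock: 22.95
position: [0.4777, -0.2472, 0.0098]
tool_rot: [3.141, 0.01, 0.126]
force: [-0.3, 0.5, 7.2]
grip_width: 0.0195
clock: 23.65
position: [0.4781, -0.2475, 0.1627]
tool_rot: [3.14, 0.008, 0.126]
force: [-0.0, 0.0, -1.1]
grip_width: 0.0194
[ 0.47959406 -0.24820328  0.16630184] 0.019243071247481425
```

View pics/c7.png

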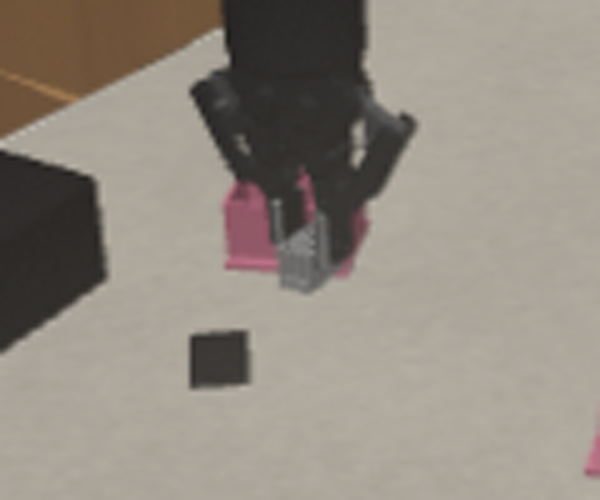

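The heat sink is held. Carrying it over with a quarter turn so the jaws open along the dish's length.

```bash
{ python3 -m jog '[{"delta_pos":[14,38,0],"spin":0.14,"claw":1},{"delta_pos":[28,80,0],"spin":0.28,"claw":1},{"delta_pos":[42,122,0],"spin":0.42,"claw":1},{"delta_pos":[56,164,0],"spin":0.56,"claw":1},{"delta_pos":[70,206,0],"spin":0.7,"claw":1},{"delta_pos":[84,248,0],"spin":0.84,"claw":1},{"delta_pos":[98,290,0],"spin":0.98,"claw":1},{"delta_pos":[108,320,0],"spin":1.12,"claw":1}]' >/dev/null; python3 -m jog '[{"delta_pos":[8,25,0],"spin":0.12,"claw":1},{"delta_pos":[16,50,0],"spin":0.24,"claw":1},{"delta_pos":[20,60,0],"spin":0.3,"claw":1},{"delta_pos":[20,60,0],"spin":0.3,"claw":1}]';}
```

```text
clock: 24.9
position: [0.6078, 0.1366, 0.1655]
tool_rot: [3.138, 0.002, 1.556]
force: [-1.3, -0.4, -1.0]
grip_width: 0.0193
```

Now I'll correct the position, lower to just above the dish, and look.

```bash
python3 -m jog '[{"delta_pos":[4,8,-15],"spin":0,"claw":1},{"delta_pos":[4,8,-35],"spin":0,"claw":1},{"delta_pos":[4,8,-50],"spin":0,"claw":1},{"delta_pos":[4,8,-50],"spin":0,"claw":1},{"delta_pos":[4,8,-50],"spin":0,"claw":1}]'
python3 - <<'E'
from h import *
s=eyes.grab_frame('side');o=bot.observe();p=o['position'];print(p,o['force'])
c=proj('side',p)[0].astype(int)
cv2.imwrite('pics/c8.png',cv2.resize(s[c[1]-50:c[1]+50,c[0]-60:c[0]+60],None,fx=5,fy=5,interpolation=2))
E
```

```text
clock: 25.4
position: [0.6117, 0.1443, 0.1154]
tool_rot: [3.139, 0.002, 1.556]
force: [0.8, 0.8, -0.6]
grip_width: 0.0193
[0.61201549 0.1444516  0.11597715] [-0.03672705 -0.58412148 -0.93194507]
```

View pics/c8.png

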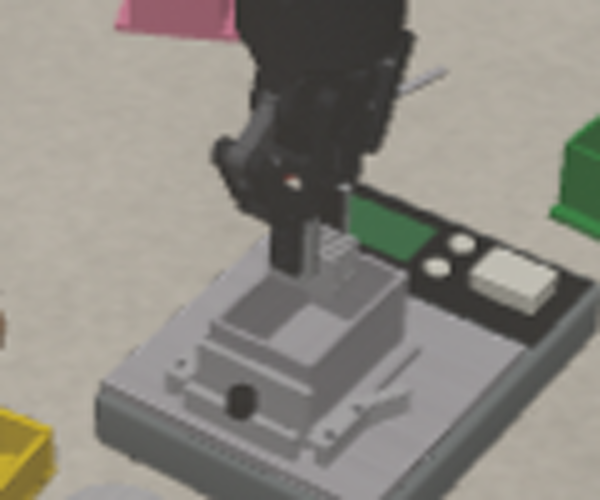

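```bash
{ python3 -m jog '[{"delta_pos":[0,0,-10],"spin":0,"claw":1},{"delta_pos":[0,0,-20],"spin":0,"claw":1},{"delta_pos":[0,0,-24],"spin":0,"claw":1}]';python3 -m jog '[{"delta_pos":[0,0,-8],"spin":0,"claw":1},{"delta_pos":[0,0,-16],"spin":0,"claw":1},{"delta_pos":[0,0,-21],"spin":0,"claw":1},{"delta_pos":[0,0,-21],"spin":0,"claw":1}]';python3 -m jog '[{"delta_pos":[0,0,-2],"spin":0,"claw":1},{"delta_pos":[0,0,-3],"spin":0,"claw":1},{"delta_pos":[0,0,-3],"spin":0,"claw":1}]'; }|grep -E 'pos|for'
```

```text
position: [0.6116, 0.1442, 0.0908]
force: [0.4, -0.8, -0.9]
position: [0.6112, 0.1441, 0.0689]
force: [0.4, -0.0, -1.1]
position: [0.6112, 0.1442, 0.0659]
force: [-0.6, -0.2, -0.8]
```

```bash
{ python3 -m jog '[{"delta_pos":[0,0,-2],"spin":0,"claw":1},{"delta_pos":[0,0,-4],"spin":0,"claw":1},{"delta_pos":[0,0,-4],"spin":0,"claw":1}]';python3 -m jog '[{"delta_pos":[0,0,0],"spin":0,"claw":0.72},{"delta_pos":[0,0,0],"spin":0,"claw":0.66},{"delta_pos":[0,0,0],"spin":0,"claw":0.66},{"delta_pos":[0,0,0],"spin":0,"claw":0.66}]';}|grep -E 'pos|for|grip'
```

```text
position: [0.6111, 0.1441, 0.0616]
force: [-0.0, -0.2, -0.5]
grip_width: 0.0191
position: [0.6111, 0.1441, 0.0617]
force: [0.8, 0.5, -0.4]
grip_width: 0.0287
```

```bash
python3 -m jog '[{"delta_pos":[0,0,5],"spin":0,"claw":0.66},{"delta_pos":[0,0,15],"spin":0,"claw":0.66},{"delta_pos":[0,0,35],"spin":0,"claw":0.66},{"delta_pos":[0,0,70],"spin":0,"claw":0.66},{"delta_pos":[0,0,110],"spin":0,"claw":0.66},{"delta_pos":[-40,-30,130],"spin":0,"claw":0.66},{"delta_pos":[-80,-60,130],"spin":0,"claw":0.66},{"delta_pos":[-115,-95,130],"spin":0,"claw":0.66}]'
python3 -m jog '[{"delta_pos":[-30,-40,0],"spin":0,"claw":0.66},{"delta_pos":[-60,-80,0],"spin":0,"claw":0.66},{"delta_pos":[-60,-120,0],"spin":0,"claw":0.66},{"delta_pos":[-60,-120,0],"spin":0,"claw":0.66}]'
python3 - <<'E'
from h import *
s=eyes.grab_frame('side');t=eyes.grab_frame('top')
cv2.imwrite('pics/c9.png',np.hstack([cv2.resize(s[230:350,305:425],(400,400),interpolation=2),cv2.resize(t[140:260,195:315],(400,400),interpolation=2)]))
cv2.imwrite('pics/top9.png',t)
E
```

```text
clock: 27.95
position: [0.4968, 0.051, 0.193]
tool_rot: [3.138, 0.003, 1.557]
force: [1.4, -1.1, -0.5]
grip_width: 0.029
clock: 28.35
position: [0.436, -0.074, 0.1939]
tool_rot: [3.138, 0.005, 1.551]
force: [-0.0, 1.6, -0.2]
grip_width: 0.0289
```

View pics/c9.png

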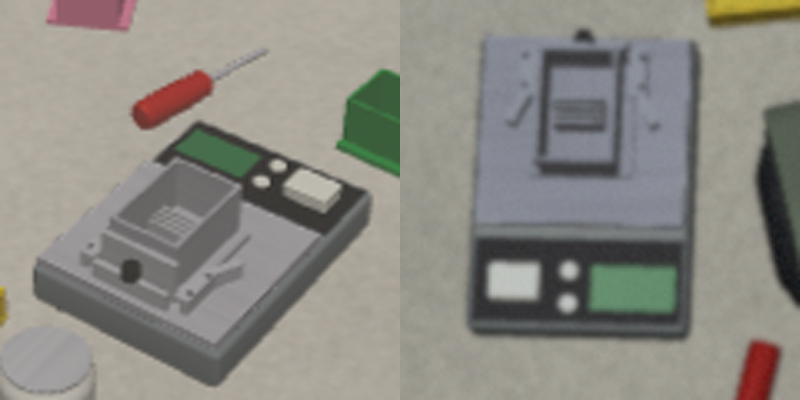

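The heat sink lies flat in the middle of the dish at (580,115). The dish is under the rails and against the stop, the key is up, and the arm is clear. Handing in.

```bash
python3 -c "
from workcell import bot;print(bot.job_done())"
```

```text
the job is handed in; nothing more can be done
None
```

I did the whole job in the order asked and handed it in at about 28 s on the robot's clock; no verdict was reported.

- **Dish:** I set it on the platform and slid it under the rails until it met the stop. It pushed there for about 2 s with a wrist force of 9.7–10 N. I estimate about 8 N of that was on the stop and the rest was friction. I then let go.
- **Tare:** I pressed the key once, to about 9 mm, held it for about 1.6 s at 7 N, and released it.
- **Heat sink:** I put it in the dish after the key was released.

**Last checks:** The last pictures show the heat sink flat in the middle of the dish, the dish under the rails against the stop, and the key up. The arm was clear of everything, and the other things I could see in those close-ups were where they had been. I did not take a last look at the whole bench.

**What disagreed:** The side camera read about 3.5 mm off in y compared with the gripper, so I relied on the top view and touch. The force on the stop is an estimate, because it was not measured apart from friction. The highest wrist force I read on the scale was about 10 N; the readings were taken at the end of each move, not continuously.

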